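# Straightedge rocking test on a bath cover

## Task

Check the blue-rimmed steel cover for bow: set the steel straightedge down gently along the middle of its face, lengthwise, and let go. Then press the red end of the straightedge down until it rocks onto the face, then press the plain end down until it rocks the other way; leave the straightedge lying there. Do not knock the test-tube rack, and leave the green-rimmed cover alone.

Things in the scene. Friction and masses are not known exactly. Their poses are not given: they have to be found in the camera images.
- straightedge: Loose flat steel bar 220 x 30 x 10 mm thick, 0.42 kg. Mid-length a black grip block, 56 long, 30 wide (flush with the bar's sides), top 36 mm above the underside: pinch its 30 mm width. Last 44 mm of the +x end painted red, -x end plain. Origin: centre of underside; x towards the red end, z up. Press ends on the upper face, 70 to 105 mm from the centre, fingers closed, 5 to 10 N.
- blue_cover: Fixed bath cover, blue rim 238 x 150 mm, 20 high; steel face 210 x 120. Origin: centre of underside, x lengthwise, z up. Bowed: a level strip across the middle (x -15 to 15 mm) is 30 mm high; both halves slope from it to 26 mm high at the short ends. A bar laid lengthwise balances on the strip; 1 to 2 N on an end rocks it 2.5 degrees onto that slope (end drops 3 mm); it swings back when freed.
- green_cover: Another fixed cover of the same size with a green rim and a flat face 30 mm high: not to be checked. Origin: centre of the underside; x along its length, z up.
- tube_rack: Loose steel wire test-tube rack with glass tubes, 75 (x) x 130 (y) mm, 144 mm high, standing upright at the robot's left; a bystander. Origin: centre of the underside, z up.
Mind the look-alikes: they are no part of the job. Of the things like the straightedge, leave any that is yellow; of the rest the larger one is meant.

How it is judged:
On the way, in this order (a step that is already met when the one before it is completed fails the run):
1. the straightedge lies lengthwise along the middle of the blue-rimmed cover's face, let go and at rest (horizontal distance between straightedge and blue_cover below 0.025 m and angle between the x axis of straightedge and the x axis of blue_cover, either way round below 0.21 rad and z of straightedge in the frame of blue_cover between 0.024 and 0.036 m and angle between straightedge's own z axis and vertical below 0.12 rad and linear speed of straightedge below 0.02 m/s and contact force between straightedge and blue_cover above 1 N and contact force between the fingers and straightedge below 0.1 N), for 0.2 s.
2. its red end is pressed down by the fingers and it has rocked down to that side (horizontal distance between straightedge and blue_cover below 0.025 m and angle between the x axis of straightedge and the x axis of blue_cover, either way round below 0.21 rad and z of straightedge in the frame of blue_cover between 0.024 and 0.036 m and angle between straightedge's own z axis and vertical below 0.12 rad and contact force between the fingers and straightedge above 0.6 N and x of the grasp point in the frame of straightedge between 0.055 and 0.125 m and angle between straightedge's own x axis and vertical above 1.5908 rad), for 0.2 s.
3. its plain end is pressed down by the fingers and it has rocked down to that side (horizontal distance between straightedge and blue_cover below 0.025 m and angle between the x axis of straightedge and the x axis of blue_cover, either way round below 0.21 rad and z of straightedge in the frame of blue_cover between 0.024 and 0.036 m and angle between straightedge's own z axis and vertical below 0.12 rad and contact force between the fingers and straightedge above 0.6 N and x of the grasp point in the frame of straightedge between -0.125 and -0.055 m and angle between straightedge's own x axis and vertical below 1.5508 rad), for 0.2 s.
At the end, for the whole second after the job is handed in: The straightedge lies released and at rest on the face of the blue-rimmed cover, its middle within 25 mm of the cover's middle and lined up lengthwise within 12 degrees (either way round), after being rocked first by its red end and then by its plain end (all of step 1); the robot touches nothing.
It fails at once if the test-tube rack is moved more than 30 mm or tipped (distance of tube_rack from where it was at the start of the episode above 0.03 m or angle between tube_rack's own z axis and vertical above 0.25 rad).
It fails at once if the straightedge is slammed or forced onto the blue-rimmed cover (more than 80 N) (contact force between straightedge and blue_cover above 80 N).
It fails at once if the straightedge or the fingers press on the green-rimmed cover (more than 2 N) (contact force between any of straightedge, the fingers and green_cover above 2 N).
It also fails if it takes over 54 s, if anything falls off the work surface, if the arm or the gripper's body presses on something with over 40 N, if the wrist force passes 120 N, or if a joint passes its speed limit or range.

## Robot

A 6-joint arm with a two-finger parallel gripper is mounted at the origin on the work surface. World frame = base frame: x ahead of the robot, y to its left, z up, the work surface at z = 0. Lengths are in m, angles in rad, forces in N, time in s.
With the tool pointing down it reaches from about 0.35 to 0.85 m from the base axis. Payload 8.1 kg.
Tool frame: the origin (TCP) lies between the finger pads; the fingertips stand tips_ahead ahead of it and the grasp point (between the pads) lies 8 mm behind it (tips_ahead is the distance from the TCP to the fingertips, in m); z points along the fingers, x is the direction in which the jaws open and shut, and the axes are right-handed (so a half turn about z gives the same grasp; the last joint's range is limited). The gripper opens to 93 mm and grips with 3 to 60 N. Pads are 15 mm wide; open, the fingers measure 128 mm over their backs; the gripper's body (75 mm by 188 mm) begins 65 mm behind the grasp point.
Start: joints at [-1.292, 0.13, 1.488, -0, 1.523, -0.085], TCP at [0.214, -0.561, 0.23] pointing down, gripper open.
Joint ranges: [-2.96, 2.96], [-0.89, 2.26], [0.02, 2.5], [-1.34, 4.48], [0, 2.73], [-2.66, 2.66]. Speed limits (rad/s): [2.39, 2.39, 2.79, 3.14, 3.14, 3.14].

## Interface

Orientations are given as a rotation vector (axis times angle).
In Python, from plant import * gives the robot as it stands.
- The arm moves only by the tool play_rows, never from a script. Its argument "increments" is a list that holds one entry, the list of rows, each a list of 4 numbers: the shift along the tool's x, y, z in cm, then the turn about the tool's z in rad. A call has 1 to 5 rows; each row is the pose to reach, as a shift and turn from the pose measured when the call began, along the tool's axes at that moment; what a row does not reach only later rows make up. A row lasts 1/10 s, in which the tool goes at most 50 mm and 8.59 degrees, less where a joint would pass 70% of its speed; a pose out of reach is approached as far as the arm can. A call with a gripper value outside its range is refused whole. "jaw" is the finger opening in cm, from 0 to 9.3, set as the call begins (left out, the last holds). The fingers move at their own pace and stop on an object; "squeeze" is the grip in N (left out, the last holds). Time passes only in rows, so rows that repeat a pose let the fingers close. It gives the time, the measured TCP pose, the force and the opening at its end, in the units of the state.
- read_state(): the state, without advancing time (a new reading comes with each control period).
- read_camera(name): name is "scene" or "top" or "wrist"; returns (picture, depth): 420x560x3 uint8, blue, green, red; 420x560 float32, m along the optical axis (not along the pixel's ray), 0 where there is no reading.
- camera_params(name): a dict with "K" (3x3 intrinsics, pixels), "eye" and "orientation" of the camera in the world. Camera axes: x right, y up, looking along -z (the intrinsics and any distortion apply to the point x, -y, -z); pixel columns grow to the right and rows downward; lengths in m; the calibration is good to about 2 mm. A picture is of the moment at which its call begins: read the wrist's pose just before it. camera_params takes no time and is no camera call; for the wrist camera it gives the pose at the moment of the call.
- close_job(): hands the job in, once; it reports no verdict.
The state is a dict: "t": time; "q": joint angles; "dq": joint speeds; "joint_torque": joint torques, N m; "tool_pos": TCP position; "orientation": TCP orientation; "force": force on the tool from outside, world axes, zero at the start; "wrist_torque": the same for the moment, N m; "opening": finger opening in m.
Only numpy, scipy, OpenCV 4.12 (cv2) and the standard library are available. Lean on these libraries where they do the work, as an engineer would, in place of code of your own. Each camera call takes 0.05 s, during which the arm holds its last target.

## Working session

There is one attempt and no reset: what is moved stays moved. The work goes in short steps, Python scripts to look and compute and a tool call to move; the robot and the scene stay as the last step left them, time stands still between calls to the robot, and variables do not carry over. Pictures are saved under pics/ and viewed, and the job is handed in when it is done.

Besides the shell and the picture viewer there is one more tool, called after "Call:" as a command line: name --argument value ..., lists and objects as JSON in quotes. play_rows: Moves the arm, as the interface text tells. Its arguments: {"type":"object","properties":{"increments":{"type":"array"},"jaw":{"type":"number"},"squeeze":{"type":"number"}},"required":["increments"]}

```bash
ls; mkdir -p pics
python3 - <<'E'
from plant import *
import cv2,pickle
s=read_state();print(s)
d={}
for n in("scene","top"):
    p,z=read_camera(n);c=camera_params(n);print(n,c)
    cv2.imwrite(f"pics/{n}0.png",p);d[n]=(p,z,c)
pickle.dump(d,open("cam0.pkl","wb"))
E
```

```text
pics
{'t': 0.0, 'q': array([-1.29239031e+00,  1.31152205e-01,  1.48924917e+00, -2.02659300e-05,
        1.52302318e+00, -8.54093151e-02]), 'dq': array([ 7.97863709e-05, -4.05424126e-05,  1.99656794e-03, -1.94144122e-03,
       -9.85154306e-05,  9.84109499e-04]), 'joint_torque': array([-4.16524708e-04, -5.59843326e+01, -4.91755235e+01,  7.67205586e-02,
        3.54156678e-02, -1.24117037e-04]), 'tool_pos': array([ 0.21336329, -0.56019646,  0.22860933]), 'orientation': array([-2.58571508e+00,  1.78226247e+00,  2.24070696e-03]), 'force': array([ 0.23973119, -0.84230078, -0.13457368]), 'wrist_torque': array([-0.00597589, -0.05672176,  0.00066844]), 'opening': 0.09276289803337638}
scene {'K': array([[480.02783214,   0.        , 280.08447268],
       [  0.        , 480.02783214, 208.52534612],
       [  0.        ,   0.        ,   1.        ]]), 'eye': array([1.13090007, 1.15238263, 0.94726503]), 'orientation': array([0.33144209, 1.20970365, 2.39587583])}
top {'K': array([[452.23989851,   0.        , 279.1666206 ],
       [  0.        , 452.23989851, 209.72266492],
       [  0.        ,   0.        ,   1.        ]]), 'eye': array([0.38045302, 0.0854383 , 1.31120159]), 'orientation': array([ 0.08776573, -0.07929723, -1.5440124 ])}
```

View pics/scene0.png

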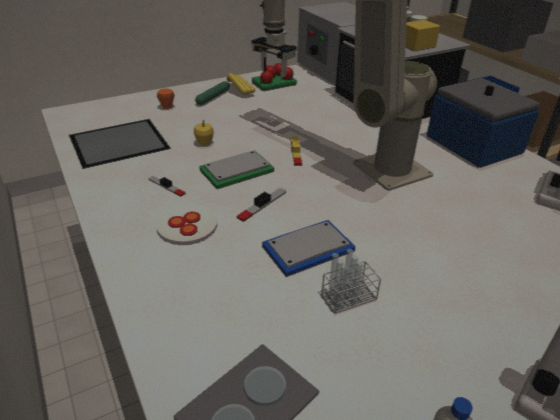

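View pics/top0.png

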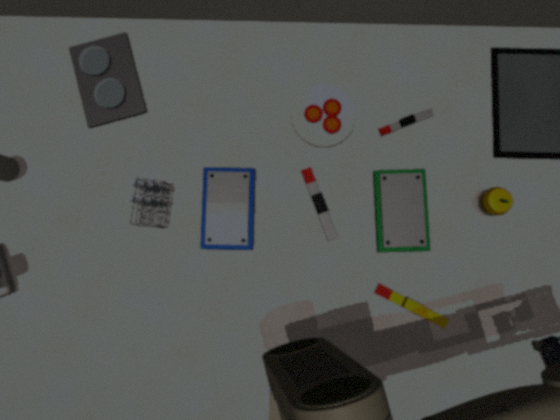

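The top view shows the target bar (larger, non-yellow) at about (319,204) with its red end at (308,175). The blue cover is at (228,208), the green cover at (402,210), the rack at (152,203), the small look-alike at (405,122), and the yellow one at (411,305).

```bash
cat > h.py <<'E'
import numpy as np,cv2
from scipy.spatial.transform import Rotation as R
def ray(c,uv,h):
    uv=np.atleast_2d(uv).astype(float);K=c["K"]
    d=np.c_[(uv[:,0]-K[0,2])/K[0,0],-(uv[:,1]-K[1,2])/K[1,1],-np.ones(len(uv))]
    d=R.from_rotvec(c["orientation"]).apply(d);e=np.array(c["eye"])
    return e+d*((h-e[2])/d[:,2])[:,None]
def proj(c,P):
    p=R.from_rotvec(c["orientation"]).inv().apply(np.atleast_2d(P)-c["eye"]);K=c["K"]
    return np.c_[K[0,0]*p[:,0]/-p[:,2]+K[0,2],K[1,1]*-p[:,1]/-p[:,2]+K[1,2]]
def blobs(m,amin=30):
    n,l,s,ce=cv2.connectedComponentsWithStats(m.astype(np.uint8))
    return [(l==i,s[i,4],ce[i]) for i in range(1,n) if s[i,4]>=amin]
def rect(c,mask,h):
    ys,xs=np.nonzero(mask);P=ray(c,np.c_[xs,ys],h)[:,:2]
    r=cv2.minAreaRect((P*1000).astype(np.float32));return r
E
python3 - <<'E'
import pickle;from h import *
d=pickle.load(open("cam0.pkl","rb"))
for n in("top","scene"):
    p,z,c=d[n];hsv=cv2.cvtColor(p,cv2.COLOR_BGR2HSV);H,S,V=cv2.split(hsv)
    for name,m,h in(("blue",(H>100)&(H<128)&(S>110)&(V>60),.02),("green",(H>50)&(H<80)&(S>110),.02),("red",((H<6)|(H>174))&(S>150)&(V>90),.01),("black",(V<45),.036)):
        for b,a,ce in blobs(m):
            if name=="black" and a>600: continue
            print(n,name,a,ce.round(1),rect(c,b,h),ray(c,ce,h).round(4))
E
```

```text
top blue 965 [229.6 209.8] ((520.7478637695312, 242.66171264648438), (234.50596618652344, 148.04730224609375), 0.12677329778671265) [[0.5149 0.2364 0.02  ]]
top green 822 [395.3 212.7] ((527.3172607421875, -255.4857177734375), (232.86605834960938, 147.5654296875), 3.152940034866333) [[ 0.5183 -0.2389  0.02  ]]
top red 31 [313.3 117.9] ((797.070556640625, -0.7487735748291016), (17.582345962524414, 42.477333068847656), 13.799994468688965) [[7.953e-01 2.000e-04 1.000e-02]]
top red 48 [329.3 126.9] ((771.1764526367188, -49.76417922973633), (47.53956604003906, 30.96673011779785), 56.760231018066406) [[ 0.7691 -0.0475  0.01  ]]
top red 118 [307.9 175.3] ((622.6963500976562, 12.939433097839355), (39.462501525878906, 25.721288681030273), 21.342153549194336) [[0.6228 0.013  0.01  ]]
top red 119 [383.1 291.1] ((295.1139831542969, -206.52279663085938), (36.503135681152344, 25.356414794921875), 64.88155364990234) [[ 0.2949 -0.2063  0.01  ]]
top black 88 [105.7  67.8] ((922.5564575195312, 618.0013427734375), (26.98404884338379, 81.59516143798828), 53.62127685546875) [[0.9238 0.6144 0.036 ]]
top b
[... 4499 characters left out ...]
 43.5744743347168), 47.435638427734375) [[-0.0436 -0.1234  0.036 ]]
scene black 108 [555.3 180.8] ((-436.2061767578125, 362.79522705078125), (99.70039367675781, 28.938142776489258), 36.06585693359375) [[-0.4326  0.3684  0.036 ]]
scene black 78 [165.3 182.4] ((797.5653686523438, -250.34542846679688), (32.791526794433594, 55.8027458190918), 19.482500076293945) [[ 0.7976 -0.2498  0.036 ]]
scene black 154 [262.  199.5] ((546.9519653320312, -6.069026947021484), (73.7254638671875, 46.51560592651367), 22.533735275268555) [[ 0.5476 -0.0057  0.036 ]]
scene black 548 [545.2 382.1] ((312.8701171875, 891.9451293945312), (70.69114685058594, 47.759429931640625), 20.53550148010254) [[0.3129 0.8925 0.036 ]]
```

View pics/w0.png

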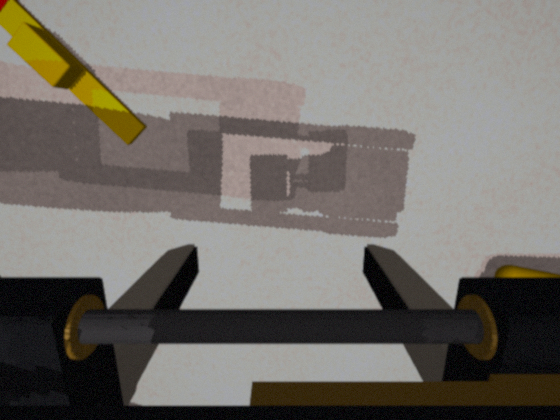

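Fingertips are 11 mm ahead of the TCP. The wrist view shows only the yellow look-alike, at the upper left (75,60). The jaws already line up with the bar to within about 1°.

Call:
play_rows --increments '[[[-3.0, -3.85, 0, 0], [-6.0, -7.7, 0, 0], [-9.0, -11.5, 0, 0], [-12.0, -15.4, 0, 0], [-15.0, -19.2, 0, 0]]]' --jaw 9.3

```text
t: 0.65
tool_pos: [0.34, -0.35, 0.2288]
orientation: [-2.585, 1.783, 0.002]
force: [0.2, -1.0, 1.0]
opening: 0.0931
```

Call:
play_rows --increments '[[[-3.0, -3.85, 0, 0], [-6.0, -7.7, 0, 0], [-9.0, -11.5, 0, 0], [-12.0, -15.4, 0, 0], [-15.0, -19.2, 0, 0]]]'

```text
t: 1.15
tool_pos: [0.4667, -0.1396, 0.2291]
orientation: [-2.585, 1.783, 0.002]
force: [1.4, -0.9, 0.1]
opening: 0.0926
```

Call:
play_rows --increments '[[[-2.9, -3.7, 0, 0], [-5.8, -7.4, 0, 0], [-8.6, -11.1, 2, 0], [-8.6, -11.1, 5, 0], [-8.6, -11.1, 5, 0]]]'

```text
t: 1.65
tool_pos: [0.5371, -0.0179, 0.1743]
orientation: [2.586, -1.778, -0.013]
force: [-0.2, 0.5, -1.0]
opening: 0.0929
```

```bash
cat > look.py <<'E'
import sys
from plant import *
import pickle;from h import *
n,cam=sys.argv[1],sys.argv[2]
s=read_state();c=camera_params(cam);p,z=read_camera(cam);cv2.imwrite(f"pics/{n}.png",p)
print("tcp",s["tool_pos"].round(4),"x ang",np.degrees(np.arctan2(*R.from_rotvec(s["orientation"]).as_matrix()[[1,0],0])).round(2),"F",s["force"].round(2),"open",round(s["opening"],4),"t",s["t"])
pickle.dump((p,z,c,s),open(f"{n}.pkl","wb"))
E
python3 look.py w1 wrist
```

```text
tcp [ 0.5371 -0.0179  0.1743] x ang -69.02 F [-0.19  0.47 -1.04] open 0.0929 t 1.65
```

View pics/w1.png

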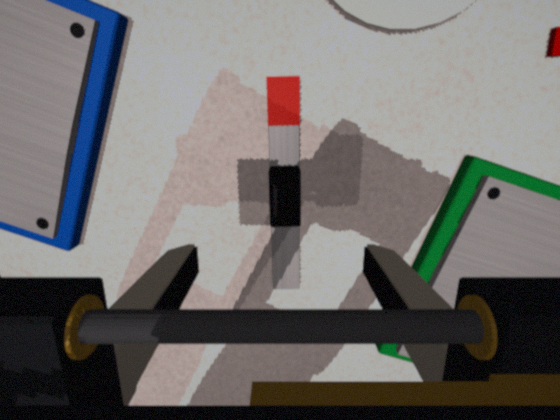

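The bar shows upright between the fingers, with red at (283,100) and the block at (285,196). Next I measure its axis precisely.

Run:
```python
import pickle;from h import *
p,z,c,s=pickle.load(open("w1.pkl","rb"));H,S,V=cv2.split(cv2.cvtColor(p,cv2.COLOR_BGR2HSV))
m=((H<6)|(H>174))&(S>150)&(V>90)
for b,a,ce in blobs(m,200): print("red",ce.round(1),rect(c,b,.01))
m=(V<40);m[:150]=0;m[240:]=0
for b,a,ce in blobs(m,200): print("blk",a,ce.round(1),rect(c,b,.036))
# plain end corners by eye rows 255-288
g=p[270,255:315].astype(int).sum(1);print(g)
print(p[140,255:315].astype(int).sum(1))
```

```text
red [283.  100.4] ((622.8999633789062, 12.072554588317871), (42.313499450683594, 29.622844696044922), 21.997770309448242)
blk 1788 [284.4 195.5] ((542.8822021484375, -19.49118423461914), (57.90748977661133, 27.788007736206055), 21.804351806640625)
[276 275 269 282 271 267 274 310 332 327 331 341 330 336 334 323 298 255
 252 258 253 245 252 260 270 255 256 253 263 278 334 404 426 428 429 423
 435 426 425 427 426 422 428 417 414 466 504 523 532 526 527 522 527 526
 532 531 528 527 519 513]
[492 488 483 477 483 485 495 484 486 497 492 495 470 436 408 427 434 438
 427 426 433 437 438 439 425 420 430 429 434 428 422 410 411 422 415 420
 417 424 410 407 405 400 402 369 336 407 465 492 495 481 485 488 478 480
 489 487 485 477 483 495]
```

Call:
play_rows --increments '[[[0.4, -0.3, 3.5, -0.016], [0.4, -0.3, 7.0, -0.016], [0.4, -0.3, 10, -0.016], [0.4, -0.3, 11.5, -0.016], [0.4, -0.3, 11.5, -0.016]]]'

```text
t: 2.2
tool_pos: [0.5401, -0.0221, 0.0607]
orientation: [2.598, -1.761, -0.014]
force: [0.0, -0.2, 0.2]
opening: 0.0928
```

```bash
python3 look.py w2 wrist
```

```text
tcp [ 0.5401 -0.0221  0.0607] x ang -68.28 F [ 0.03 -0.21  0.16] open 0.0928 t 2.2
```

View pics/w2.png

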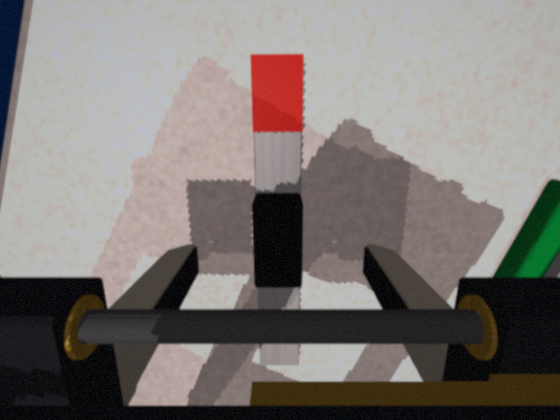

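The block at (277,240) is centred between the fingers, so I descend and grip.

Call:
play_rows --increments '[[[-0.1, -0.1, 2.0, 0], [-0.1, -0.1, 3.5, 0], [-0.1, -0.1, 4.1, 0], [-0.1, -0.1, 4.1, 0], [-0.1, -0.1, 4.1, 0]]]'

```text
t: 2.75
tool_pos: [0.5422, -0.0209, 0.0221]
orientation: [2.599, -1.762, -0.009]
force: [-0.3, 0.4, -0.1]
opening: 0.0927
```

Call:
play_rows --increments '[[[0, 0, 0, 0], [0, 0, 0, 0], [0, 0, 0, 0], [0, 0, 0, 0], [0, 0, 0, 0]]]' --jaw 2.0 --squeeze 25

```text
t: 3.25
tool_pos: [0.5422, -0.0209, 0.0222]
orientation: [2.599, -1.762, -0.009]
force: [-0.2, 0.3, -0.1]
opening: 0.0577
```

Call:
play_rows --increments '[[[0, 0, 0.3, 0], [0, 0, 0.3, 0], [0, 0, 0.3, 0], [0, 0, 0.3, 0], [0, 0, 0.3, 0]]]'

```text
t: 3.75
tool_pos: [0.5419, -0.0205, 0.019]
orientation: [2.599, -1.762, -0.01]
force: [-0.9, 2.5, -0.5]
opening: 0.0301
```

Call:
play_rows --increments '[[[0, 0, 0, 0], [0, 0, 0, 0], [0, 0, 0, 0]]]'

```text
t: 4.05
tool_pos: [0.5419, -0.0206, 0.019]
orientation: [2.599, -1.762, -0.01]
force: [0.0, 0.9, 0.2]
opening: 0.0302
```

Call:
play_rows --increments '[[[0, 0, -1, 0], [0, 0, -3.5, 0], [0, 0, -7, 0], [0, 0, -10, 0], [0, 0, -11, 0]]]'

```text
t: 4.55
tool_pos: [0.5447, -0.0212, 0.1332]
orientation: [-2.6, 1.762, 0.002]
force: [1.7, 0.1, -3.9]
opening: 0.03
```

```bash
python3 look.py w3 wrist; python3 look.py t3 top
```

```text
tcp [ 0.5447 -0.0212  0.1332] x ang -68.25 F [ 1.73  0.15 -3.93] open 0.03 t 4.55
tcp [ 0.5448 -0.0212  0.1332] x ang -68.25 F [ 2.16 -0.07 -2.39] open 0.0298 t 4.6
```

View pics/w3.png

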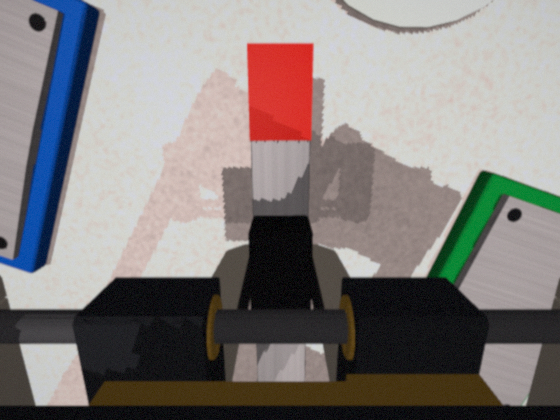

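Run:
```python
import pickle;from h import *
p,z,c,s=pickle.load(open("w3.pkl","rb"));H,S,V=cv2.split(cv2.cvtColor(p,cv2.COLOR_BGR2HSV))
m=((H<6)|(H>174))&(S>150)&(V>90)
M=R.from_rotvec(s["orientation"]).as_matrix()
for b,a,ce in blobs(m,500):
    r=rect(c,b,s["tool_pos"][2]-.009);print(r)
    v=np.r_[np.array(r[0])/1000-s["tool_pos"][:2],0];print("red centre in tool",M.T@v)
```

```text
((626.1726684570312, 10.73907470703125), (43.19142532348633, 30.2275333404541), 22.247299194335938)
red centre in tool [ 4.79008489e-04 -8.74942761e-02  1.12215074e-05]
```

Call:
play_rows --increments '[[[-3, -0.9, 0, 0.06], [-7, -2.1, 0, 0.14], [-11, -3.2, 0, 0.22], [-15, -4.4, 0, 0.3], [-19, -5.6, 0, 0.38]]]'

```text
t: 5.15
tool_pos: [0.5236, 0.1772, 0.1285]
orientation: [2.214, -2.223, -0.008]
force: [0.3, 0.2, -3.9]
opening: 0.0298
```

Call:
play_rows --increments '[[[0, 0, 0, 0], [0, 0, 0, 0]]]'

```text
t: 5.35
tool_pos: [0.5214, 0.1777, 0.1255]
orientation: [2.214, -2.217, -0.011]
force: [-0.8, -1.2, -5.4]
opening: 0.0298
```

```bash
python3 look.py w4 wrist
```

```text
tcp [0.5214 0.1777 0.1255] x ang -90.06 F [-0.8  -1.19 -5.4 ] open 0.0298 t 5.35
```

View pics/w4.png

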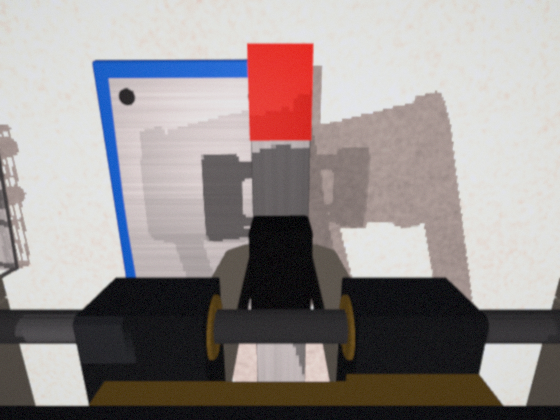

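The blue cover's far-left corner shows at (94,62), and the bar is held straight. I measure the rim edges.

Run:
```python
import pickle;from h import *
p,z,c,s=pickle.load(open("w4.pkl","rb"));H,S,V=cv2.split(cv2.cvtColor(p,cv2.COLOR_BGR2HSV))
m=((H>100)&(H<128)&(S>110)&(V>60))
# outer rim far edge: first blue per column
cols=np.arange(105,240,5);P=ray(c,[(u,np.argmax(m[:,u])-.5) for u in cols],.02)
print("far edge x",np.polyfit(P[:,1],P[:,0],1),P[:,0].mean())
# includes side wall? outer left edge
rows=np.arange(75,270,8);P=ray(c,[(np.argmax(m[r])-.5,r) for r in rows],.02)
f=np.polyfit(P[:,0],P[:,1],1);print("left edge y",f,np.polyval(f,.52),P[:,1].round(4)[::6])
print(ray(c,(126.5,97),.026))
```

```text
far edge x [-0.00145174  0.63907723] 0.6387027408554822
left edge y [0.0007835  0.31505258] 0.3154600027276127 [0.3153 0.3156 0.3152 0.3156 0.3151]
[[0.61245531 0.29090304 0.026     ]]
```

Call:
play_rows --increments '[[[-2, 0.1, 0, 0], [-4.5, 0.1, 0, 0], [-6.4, 0.1, 1, 0], [-6.4, 0.1, 3.5, 0], [-6.4, 0.1, 5.5, 0]]]'

```text
t: 5.9
tool_pos: [0.5206, 0.2395, 0.0693]
orientation: [2.213, -2.218, -0.01]
force: [0.0, -1.0, -4.6]
opening: 0.0298
```

Call:
play_rows --increments '[[[0, 0, 0, 0], [0, 0, 0, 0]]]'

```text
t: 6.1
tool_pos: [0.5201, 0.2379, 0.0684]
orientation: [2.21, -2.217, -0.012]
force: [-0.3, -0.7, -4.0]
opening: 0.0298
```

```bash
python3 look.py w5 wrist
```

```text
tcp [0.5201 0.2379 0.0684] x ang -90.2 F [-0.28 -0.72 -3.99] open 0.0298 t 6.1
```

View pics/w5.png

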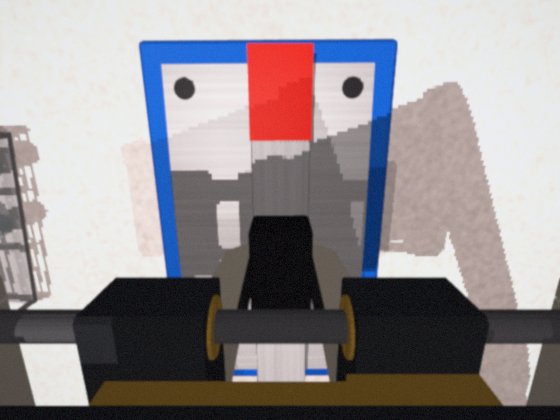

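Run:
```python
import pickle;from h import *
p,z,c,s=pickle.load(open("w5.pkl","rb"));H,S,V=cv2.split(cv2.cvtColor(p,cv2.COLOR_BGR2HSV))
m=((H>100)&(H<128)&(S>110)&(V>60))
rows=np.arange(60,160,8)
L=ray(c,[(np.argmax(m[r])-.5,r) for r in rows],.02);Q=ray(c,[(559-np.argmax(m[r][::-1])+.5,r) for r in rows],.02)
print(L[:,1].round(4),Q[:,1].round(4),(L[:,1]+Q[:,1]).mean()/2)
cols=np.r_[150:240:5,322:390:5];P=ray(c,[(u,np.argmax(m[:,u])-.5) for u in cols],.02);print(P[:,0].mean()-.119,np.polyfit(P[:,1],P[:,0],1))
print(ray(c,[(184.5,88.5),(352.5,87.5)],.027))
mr=((H<6)|(H>174))&(S>150)&(V>90)
for b,a,ce in blobs(mr,500): print(rect(c,b,s["tool_pos"][2]-.009))
print(c["eye"],s["tool_pos"])
```

```text
[0.3168 0.3167 0.3167 0.3167 0.3167 0.3166 0.3166 0.3166 0.3165 0.3165
 0.3165 0.3164 0.3164] [0.1704 0.1706 0.1708 0.1703 0.1705 0.1707 0.1703 0.1704 0.1706 0.1708
 0.1703 0.1705 0.1707] 0.24356061187333986
0.5194638051549088 [-0.0006824   0.63863176]
[[0.61253008 0.29104742 0.027     ]
 [0.61258269 0.19580516 0.027     ]]
((607.7216796875, 236.93035888671875), (30.106645584106445, 42.407718658447266), 89.76315307617188)
[0.59816477 0.23772603 0.2209886 ] [0.52008888 0.23786543 0.0683637 ]
```

Call:
play_rows --increments '[[[-0.4, 0, 0, 0], [-0.6, 0, 0.5, 0], [-0.6, 0, 1.0, 0], [-0.6, 0, 1.4, 0], [-0.6, 0, 1.5, 0]]]'

```text
t: 6.65
tool_pos: [0.5202, 0.2443, 0.0537]
orientation: [2.211, -2.218, -0.011]
force: [0.2, 0.1, -5.1]
opening: 0.0296
```

Call:
play_rows --increments '[[[0, 0, 0.1, 0], [0, 0, 0.2, 0], [0, 0, 0.3, 0], [0, 0, 0.3, 0]]]'

```text
t: 7.05
tool_pos: [0.5202, 0.2442, 0.0507]
orientation: [2.211, -2.218, -0.011]
force: [-0.0, 0.2, -5.1]
opening: 0.0297
```

Call:
play_rows --increments '[[[0, 0, 0.1, 0], [0, 0, 0.15, 0], [0, 0, 0.15, 0]]]'

```text
t: 7.35
tool_pos: [0.5202, 0.2442, 0.0492]
orientation: [2.211, -2.218, -0.011]
force: [-0.1, -0.4, -5.5]
opening: 0.0299
```

Call:
play_rows --increments '[[[0, 0, 0.1, 0], [0, 0, 0.1, 0]]]'

```text
t: 7.55
tool_pos: [0.5203, 0.2443, 0.049]
orientation: [2.211, -2.218, -0.011]
force: [-3.9, -1.9, 5.9]
opening: 0.0296
```

Contact is gentle, so I release.

Call:
play_rows --increments '[[[0, 0, 0, 0], [0, 0, 0, 0], [0, 0, 0, 0], [0, 0, 0, 0], [0, 0, 0, 0]]]' --jaw 5.0

```text
t: 8.05
tool_pos: [0.5204, 0.2443, 0.049]
orientation: [2.211, -2.218, -0.011]
force: [0.2, -0.2, 0.3]
opening: 0.0502
```

Call:
play_rows --increments '[[[0, 0, -0.5, 0], [0, 0, -2, 0], [0, 0, -4.5, 0], [0, 0, -7, 0], [0, 0, -8, 0]]]'

```text
t: 8.55
tool_pos: [0.5233, 0.2452, 0.1334]
orientation: [2.214, -2.222, -0.007]
force: [-0.2, 0.4, 0.6]
opening: 0.0496
```

```bash
python3 look.py w6 wrist; python3 look.py t6 top
```

```text
tcp [0.5233 0.2452 0.1334] x ang -90.19 F [-0.23  0.4   0.58] open 0.0496 t 8.55
tcp [0.5236 0.2453 0.1339] x ang -90.18 F [1.   0.39 0.89] open 0.05 t 8.6
```

View pics/w6.png

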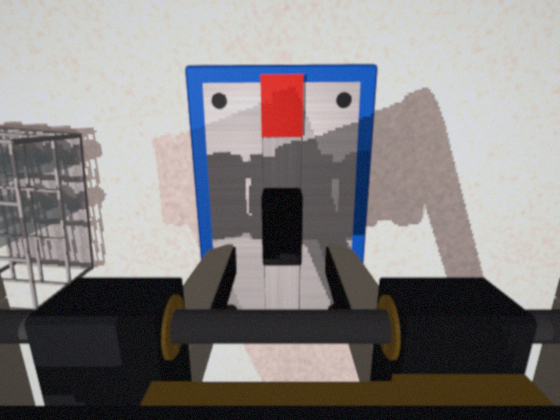

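The bar lies released, with red at (283,105) centred between the bolts at (219,100) and (344,100). I close the fingers and go above the red end.

Call:
play_rows --increments '[[[0, -2, 0, 0], [0, -4.5, 0, 0], [0, -7, 0, 0], [0, -8.5, 1, 0], [0, -8.5, 3, 0]]]' --jaw 0 --squeeze 15

```text
t: 9.15
tool_pos: [0.6102, 0.2446, 0.1014]
orientation: [2.215, -2.224, -0.005]
force: [-0.3, 0.2, -0.1]
opening: 0.0146
```

Call:
play_rows --increments '[[[0, 0, 1, 0], [0, 0, 2, 0], [0, 0, 2.8, 0], [0, 0, 2.8, 0], [0, 0, 2.8, 0]]]'

```text
t: 9.65
tool_pos: [0.61, 0.2447, 0.0737]
orientation: [2.215, -2.224, -0.005]
force: [-0.2, -0.2, 0.4]
opening: 0.0003
```

```bash
python3 look.py w7 wrist;python3 look.py s7 scene
```

```text
tcp [0.61   0.2447 0.0737] x ang -90.23 F [-0.18 -0.21  0.38] open 0.0003 t 9.65
tcp [0.6104 0.2449 0.0742] x ang -90.23 F [-0.66  0.31  0.21] open 0.0006 t 9.7
```

View pics/s7.png

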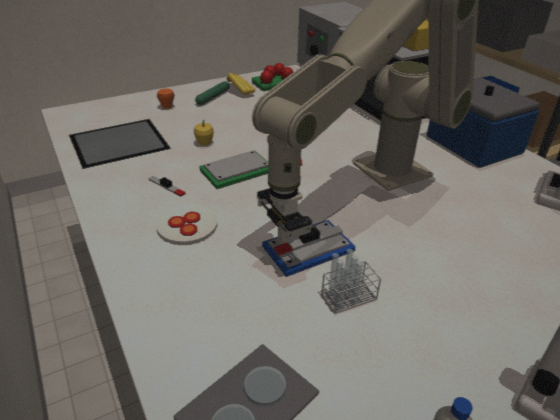

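View pics/w7.png

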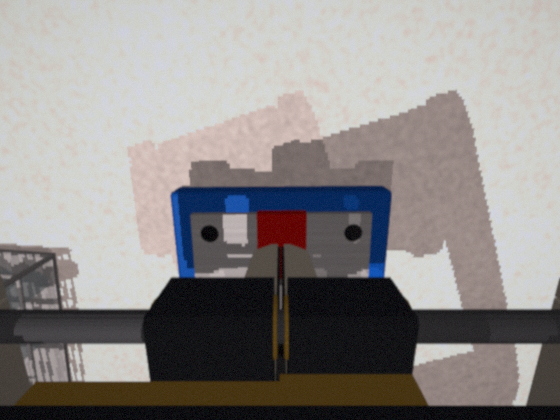

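The fingers are closed over the red end, with red visible at (283,228) just ahead of the tips. Now a slow descent.

Call:
play_rows --increments '[[[0, 0, 0.8, 0], [0, 0, 1.6, 0], [0, 0, 2.0, 0], [0, 0, 2.1, 0], [0, 0, 2.2, 0]]]'

```text
t: 10.25
tool_pos: [0.6103, 0.2448, 0.0521]
orientation: [2.215, -2.224, -0.005]
force: [0.0, 0.1, 0.3]
opening: 0.0002
```

Call:
play_rows --increments '[[[0, 0, 0.1, 0], [0, 0, 0.2, 0], [0, 0, 0.3, 0], [0, 0, 0.3, 0], [0, 0, 0.3, 0]]]'

```text
t: 10.75
tool_pos: [0.6106, 0.2449, 0.0494]
orientation: [2.216, -2.225, -0.004]
force: [0.6, 0.4, 1.4]
opening: 0.0007
```

Contact at about 1.4 N means rocking has begun. I continue.

Call:
play_rows --increments '[[[0, 0, 0.1, 0], [0, 0, 0.2, 0], [0, 0, 0.2, 0], [0, 0, 0.2, 0]]]'

```text
t: 11.15
tool_pos: [0.6108, 0.2449, 0.0482]
orientation: [2.216, -2.225, -0.004]
force: [-1.2, -1.2, 5.9]
opening: 0.0002
```

Call:
play_rows --increments '[[[0, 0, 0.1, 0], [0, 0, 0.1, 0], [0, 0, 0.1, 0], [0, 0, 0.1, 0]]]'

```text
t: 11.55
tool_pos: [0.6108, 0.2449, 0.0482]
orientation: [2.216, -2.225, -0.003]
force: [-3.1, -1.5, 8.4]
opening: 0.0004
```

```bash
python3 look.py w8 wrist; python3 look.py s8 scene
python3 - <<'E'
import pickle;from h import *
for n in("s7","s8"):
    p,z,c,s=pickle.load(open(n+".pkl","rb"));cv2.imwrite(f"pics/{n}c.png",cv2.resize(p[215:280,250:370],None,fx=6,fy=6,interpolation=2))
E
```

```text
tcp [0.6108 0.2449 0.0482] x ang -90.22 F [-3.12 -1.52  8.41] open 0.0004 t 11.55
tcp [0.6108 0.2449 0.0482] x ang -90.22 F [-2.38 -1.44  7.75] open 0.0005 t 11.6
```

View pics/s8c.png

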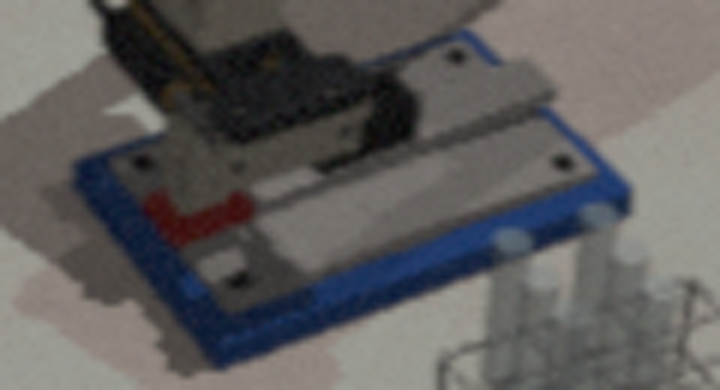

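View pics/s7c.png

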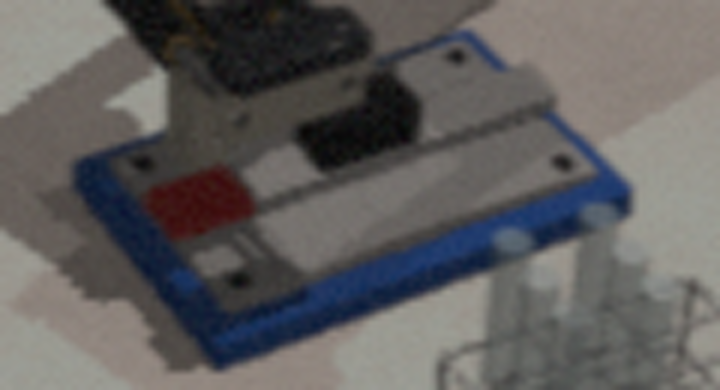

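The plain end visibly rose, and the press is stiff at about 8 N, so the bar has rocked. I lift and go to the plain end.

Call:
play_rows --increments '[[[0, 0, -0.4, 0], [0, 0, -1.0, 0], [0, 0, -3, 0], [0, 0, -5.5, 0], [0, 0, -5.5, 0]]]'

```text
t: 12.15
tool_pos: [0.6135, 0.2457, 0.1078]
orientation: [-2.214, 2.223, -0.001]
force: [0.6, 0.7, -0.0]
opening: 0.0005
```

Call:
play_rows --increments '[[[0, 4, 0, 0], [0, 8, 0, 0], [0, 12, 0, 0], [0, 16, 0, 0], [0, 18, 0, 0]]]'

```text
t: 12.65
tool_pos: [0.4301, 0.2461, 0.1058]
orientation: [-2.216, 2.223, 0.001]
force: [1.0, -1.0, -0.2]
opening: 0.0004
```

Call:
play_rows --increments '[[[0, 0, 0, 0], [0, 0, 0, 0]]]'

```text
t: 12.85
tool_pos: [0.4301, 0.2462, 0.1056]
orientation: [-2.217, 2.222, 0.0]
force: [0.2, 0.4, 0.1]
opening: 0.0008
```

```bash
python3 look.py w9 wrist; python3 look.py t9 top
```

```text
tcp [0.4301 0.2462 0.1056] x ang -90.14 F [0.22 0.44 0.13] open 0.0008 t 12.85
tcp [0.4308 0.2462 0.1059] x ang -90.17 F [-0.2  -0.78 -0.14] open 0.0004 t 12.9
```

View pics/w9.png

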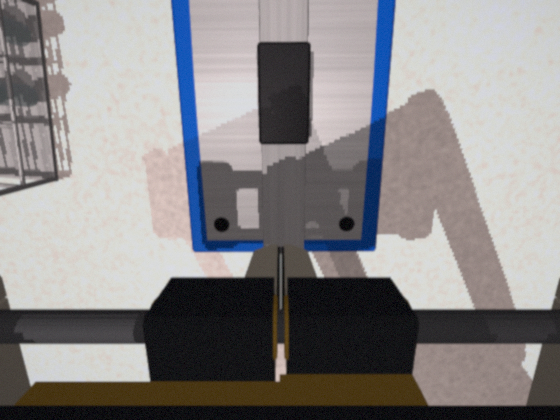

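The bar is still centred, with the block at (285,93), and the fingers are about 90 mm from its middle on the plain side.

Call:
play_rows --increments '[[[0.1, 0, 1.5, 0], [0.2, 0, 3.5, 0], [0.2, 0, 4.8, 0], [0.2, 0, 5.2, 0], [0.2, 0, 5.3, 0]]]'

```text
t: 13.45
tool_pos: [0.4313, 0.244, 0.0523]
orientation: [-2.216, 2.225, 0.001]
force: [0.0, 0.4, -0.3]
opening: 0.0003
```

Call:
play_rows --increments '[[[0, 0, 0.1, 0], [0, 0, 0.2, 0], [0, 0, 0.3, 0], [0, 0, 0.3, 0]]]'

```text
t: 13.85
tool_pos: [0.4317, 0.2442, 0.0498]
orientation: [-2.215, 2.224, -0.0]
force: [1.0, 0.4, 0.2]
opening: 0.0004
```

Call:
play_rows --increments '[[[0, 0, 0.1, 0], [0, 0, 0.2, 0], [0, 0, 0.2, 0], [0, 0, 0.2, 0]]]'

```text
t: 14.25
tool_pos: [0.4318, 0.2444, 0.0482]
orientation: [-2.215, 2.223, -0.0]
force: [-2.5, 0.6, 5.5]
opening: 0.0009
```

Call:
play_rows --increments '[[[0, 0, 0.1, 0], [0, 0, 0.1, 0], [0, 0, 0.1, 0], [0, 0, 0.1, 0]]]'

```text
t: 14.65
tool_pos: [0.4319, 0.2444, 0.0482]
orientation: [-2.215, 2.223, -0.0]
force: [-5.7, -3.4, 10.9]
opening: 0.0006
```

```bash
python3 look.py s10 scene
python3 - <<'E'
import pickle;from h import *
for n in("s10",):
    p,z,c,s=pickle.load(open(n+".pkl","rb"));cv2.imwrite(f"pics/{n}c.png",cv2.resize(p[215:280,250:370],None,fx=6,fy=6,interpolation=2))
E
```

```text
tcp [0.4319 0.2444 0.0482] x ang -90.2 F [-5.73 -3.36 10.86] open 0.0006 t 14.65
```

View pics/s10c.png

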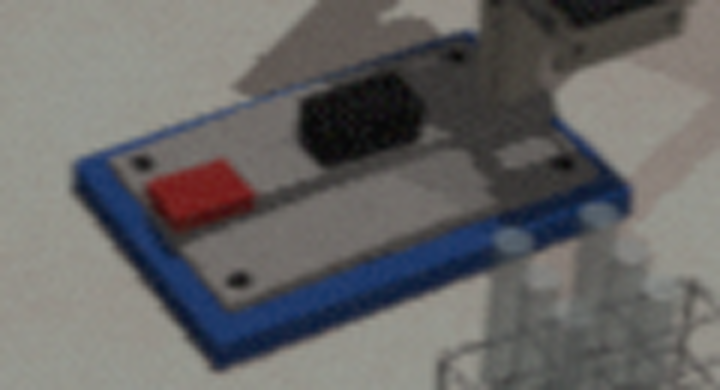

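The red end is clearly raised, so the bar rocked the other way at about 10 N. I retreat.

Call:
play_rows --increments '[[[0, 0, -0.3, 0], [0, 0, -0.8, 0], [0, 0, -3, 0], [0, 0, -6, 0], [0, 0, -9, 0]]]'

```text
t: 15.2
tool_pos: [0.4312, 0.244, 0.1388]
orientation: [-2.216, 2.224, 0.0]
force: [0.3, -0.4, 0.1]
opening: 0.0005
```

Call:
play_rows --increments '[[[4, 0, -2, 0], [8, 0, -3, 0], [12, 0, -3, 0], [16, 0, -3, 0], [16, 0, -3, 0]]]'

```text
t: 15.7
tool_pos: [0.4307, 0.0802, 0.1689]
orientation: [-2.212, 2.229, -0.002]
force: [-1.4, 1.1, -0.2]
opening: 0.0006
```

Call:
play_rows --increments '[[[0, 0, 0, 0], [0, 0, 0, 0], [0, 0, 0, 0], [0, 0, 0, 0]]]'

```text
t: 16.1
tool_pos: [0.4305, 0.0812, 0.1688]
orientation: [-2.214, 2.228, -0.001]
force: [-0.3, -0.2, -0.1]
opening: 0.0002
```

```bash
python3 look.py t11 top; python3 look.py s11 scene
python3 - <<'E'
import pickle;from h import *
p,z,c,s=pickle.load(open("t11.pkl","rb"));q=pickle.load(open("s11.pkl","rb"))[0]
H,S,V=cv2.split(cv2.cvtColor(p,cv2.COLOR_BGR2HSV))
for b,a,ce in blobs(((H<6)|(H>174))&(S>150)&(V>90)): print("red",a,ce.round(1),rect(c,b,.04))
for b,a,ce in blobs((V<45)&(np.indices(V.shape)[1]>205)&(np.indices(V.shape)[1]<252),60): print("blk",a,ce.round(1),rect(c,b,.066))
for b,a,ce in blobs((H>100)&(H<128)&(S>110)&(V>60)): print("blue",a,rect(c,b,.02))
a=cv2.resize(p[150:260,110:270],None,fx=4,fy=4,interpolation=2);b=cv2.resize(q[215:310,250:390],None,fx=4,fy=4,interpolation=2)
cv2.imwrite("pics/t11c.png",a);cv2.imwrite("pics/s11c.png",b)
E
```

```text
tcp [0.4305 0.0812 0.1688] x ang -90.35 F [-0.31 -0.2  -0.07] open 0.0002 t 16.1
tcp [0.4305 0.0811 0.1687] x ang -90.36 F [-0.87 -0.46 -0.44] open 0.0004 t 16.15
red 78 [328.9 119.2] ((781.217529296875, -44.45954895019531), (40.38003158569336, 64.93111419677734), 81.61068725585938)
red 42 [312.8 116.6] ((790.9028930664062, 2.4512290954589844), (27.727188110351562, 46.61680221557617), 5.584016799926758)
red 113 [227.5 176.5] ((608.1188354492188, 243.87413024902344), (37.56959533691406, 25.731361389160156), 1.4164352416992188)
red 120 [383.2 291.3] ((297.02642822265625, -199.9324188232422), (35.68644332885742, 24.765029907226562), 64.93968963623047)
blk 220 [226.5 206.8] ((519.162109375, 240.10174560546875), (53.31637954711914, 30.529905319213867), 2.092571258544922)
blk 299 [236.7 414.6] ((-31.747596740722656, 194.04171752929688), (25.343969345092773, 79.27188110351562), 1.5341788530349731)
blue 454 ((519.2268676757812, 259.7061767578125), (235.12350463867188, 117.2863540649414), 1.9573256969451904)
blue 203 ((599.9492797851562, 181.21673583984375), (109.97840881347656, 50.51033401489258), 28.15802764892578)
```

View pics/t11c.png

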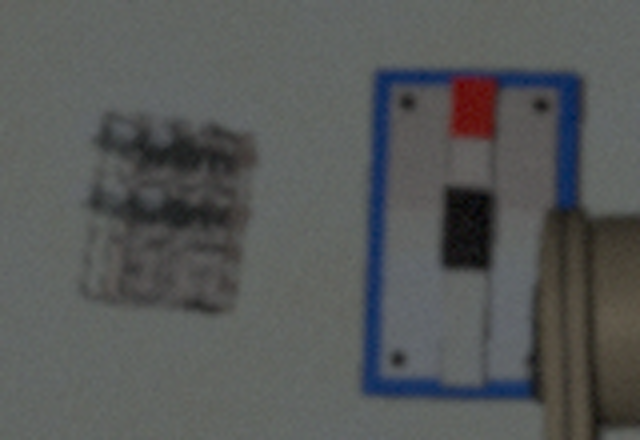

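View pics/s11c.png

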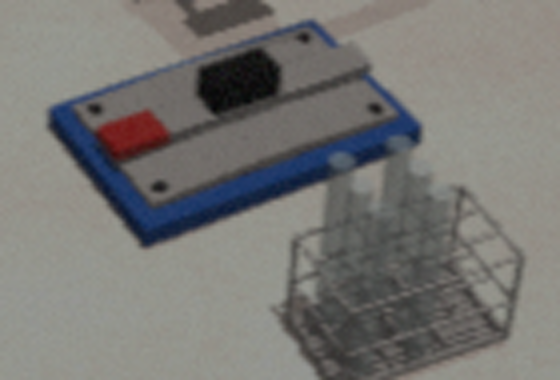

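The bar lies centred on the blue cover (block at (226,207) in the top view, aligned with the rim). The rack is unmoved and the arm is clear, so I hand the job in.

```bash
python3 -c "
from plant import *
print(close_job())"
```

```text
the job is handed in; nothing more can be done
None
```

I set the straightedge down along the middle of the blue-rimmed cover, let go, rocked it by the red end and then by the plain end, and left it lying there. The job was handed in at about 16 s of the 54 s allowed; no verdict is reported.

- **Set-down:** contact was gentle, about 6 N up on the wrist when it touched. After letting go, the wrist picture showed the bar lying centred between the bolts.
- **Rocking:** I pressed each end about 90 mm from the centre, with the fingers closed. Both presses met a firm stop with the TCP at z = 0.0482 m. In the scene pictures the opposite end rose each time.
- **Press force:** the red end took about 8 N. The plain end reached 10.9 N, slightly over the suggested 5 to 10 N.
- **Last check:** the top picture put the grip block at (0.519, 0.240), and the measured red end implies a bar centre near (0.520, 0.244). The cover centre is about (0.5195, 0.2435). The two readings of the bar differ by about 4 mm, and its angle to the cover is under about 2°, both well within the limits.
- **Surroundings:** the rack looked upright and in place, and the arm was well clear of everything. I planned no move at the green-rimmed cover. I did not measure the rack's position or the green cover again at the end.

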